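# Screw down the short foot of a rocking plant stand

### The job

The little wooden plant stand on the living-room table rocks because one of its two orange-handled screw feet is wound up too short. Turn that short foot clockwise until its white pointer meets its white mark, so that the stand is level and rests on all four feet, and then let go. Leave the other screw foot as it is, and do not shove the stand about the table.

Things in the scene. Friction and masses are not known exactly. Their poses are not given: they have to be found in the camera images.
- stand: Dark wooden board 200 x 200 mm on four feet, top 48 mm above the soles, any yaw, loose, 1 kg; a low pot of grass (90 mm wide, tips 132 mm up) is fixed on it, 23 mm off centre to the short foot. Origin under its centre at sole level; x, y along the edges, z up. Short screw foot at x -78, y -78 mm, the other at +78, +78; plain feet between. At first it leans 1.5 to 4.5 degrees to the short foot.
- low_grip (a point): Grip point of the SHORT screw foot, on its axis, 83 mm above the table all along (turning lifts the board, not the handle). Handle: orange bar 42 mm long (x), 14 thick (y), 30 tall, top 8 mm above this point, on a black disc 40 mm wide, its top 22 mm below. +x is the end with the white pointer stripe; set right, it meets a white mark on the board 26 to 40 mm from the axis along the stand's +x.
- low_foot (a joint): Turn of the short screw foot in rad, growing clockwise seen from above. 0: pointer on its white mark, foot as long as the rest, stand level. Starts between -1.1 and -0.5 (pointer anticlockwise of the mark), 7 mm too short per rad. Range -1.25 to 0.6, light friction (0.06 N m), stays where it is left; beyond 0 the foot is too long and the stand rocks again.
- set_foot (a joint): Turn of the other screw foot, across the diagonal and alike in every way, in rad, clockwise positive. It is already right: 0, its pointer on its own white mark (which lies along the stand's -x from its axis). Leave it alone.

How it is judged:
By the outcome, as a careful person would: the job done as asked, in the order asked, and still so for the second after the job is handed in, with the robot touching nothing.
It also fails if it takes over 32 s, if anything falls off the work surface, if the arm or the gripper's body presses on something with over 40 N, if the wrist force passes 120 N, or if a joint passes its speed limit or range.

### The arm

A 6-joint arm with a two-finger parallel gripper is mounted at the origin on the work surface. World frame = base frame: x ahead of the robot, y to its left, z up, the work surface at z = 0. Lengths are in mm, angles in rad, forces in N, time in s.
With the tool pointing down it reaches from about 200 to 875 mm from the base axis. Payload 3.4 kg.
Tool frame: the origin (TCP) lies where the fingers leave the gripper's body, on its centre line; the fingertips stand 97 mm ahead of it and the grasp point (between the pads) lies 78 mm ahead of it; z points along the fingers, y is the line along which they close (so a half turn about z gives the same grasp; the last joint's range is limited). The gripper opens to 94 mm and grips with 3 to 60 N. Pads are 16 mm wide; open, the fingers measure 119 mm over their backs; the gripper's body (75 mm by 177 mm) begins 78 mm behind the grasp point.
Start: joints at [-0.121, 0.276, 1.505, -0, 1.361, -0.121], TCP at [575.026, -0.009, 302.693] pointing down, gripper open.
Joint ranges: [-2.89, 2.89], [-0.75, 2.08], [0.22, 2.7], [-1.18, 4.32], [0.11, 2.71], [-2.7, 2.7]. Speed limits (rad/s): [2.57, 2.57, 3.14, 3.14, 3.14, 3.14].

### API

Orientations are given as a rotation vector (axis times angle).
In Python, from station import get_state, camera, camera_model, close_job, boxes_of, trace gives the robot as it stands.
- The arm moves only by the tool servo_tool, never from a script. Its argument "plan" is a list of rows, each an object with "rot": the turn, a rotation vector about the tool's x, y, z each as a share of 90 degrees, from -1 to 1, a list of three; "delta_pos": the shift along the tool's x, y, z each as a share of 0.5 m, from -1 to 1, a list of three; "gripper": the opening, from 0 (shut) to 1 (fully open). In form: [{"rot": [wx, wy, wz], "delta_pos": [x, y, z], "gripper": gripper}, ...]. A call has 1 to 20 rows; each row is the pose to reach, as a shift and turn from the pose commanded when the call began, along the tool's axes at that moment; what a row does not reach only later rows make up. A row lasts 1/10 s, in which the tool goes at most 50 mm and 8.59 degrees, less where a joint would pass 70% of its speed; a pose out of reach is approached as far as the arm can. A call with a number of a shift or a turn outside -1 to 1 is refused whole. A call with a gripper value outside its range is refused whole. The fingers move at their own pace and stop on an object; the grip force is fixed at half the most. Time passes only in rows, so rows that repeat a pose let the fingers close. It gives the time, the measured TCP pose, the force, the opening and the grip force at its end, in the units of the state.
- get_state(): the state, without advancing time (a new reading comes with each control period).
- camera(name): name is "scene" or "side" or "wrist"; returns (picture, depth): 420x560x3 uint8, red, green, blue; 420x560 float32, mm along the optical axis (not along the pixel's ray), 0 where there is no reading.
- camera_model(name): a dict with "fx", "fy", "cx", "cy" (pixels), "world_to_cam" (4x4, takes a point from world to camera coordinates). Camera axes: x right, y down, z forward; pixel columns grow to the right and rows downward; lengths in mm; the calibration is good to about 2 mm. A picture is of the moment at which its call begins: read the wrist's pose just before it. camera_model takes no time and is no camera call; for the wrist camera it gives the pose at the moment of the call.
- close_job(): hands the job in; it is judged then, once.
Trained networks look in the newest picture that a camera, given by its name, has taken for a name from the list of things; names that differ only in an ending like _2 or _b are one class to them, and where a whole thing is asked for, a point or a joint stands for the part that bears it (a point fixed in the world has none). Each returns a list of dicts, best first, with "p" (0 to 1); they miss things now and then, are a little off and sometimes report something else, mostly with a low value. They report only what shows in the picture. A call takes as long as a camera call.
- boxes_of(camera, target): "extent" ([left, top, right, bottom] in pixels, round what is visible of it).
- trace(camera, target): "mask" (420x560 bool, what is visible of it) and "extent" ([left, top, right, bottom] in pixels, round what is visible of it).
The state is a dict: "time": time; "joint_pos": joint angles; "joint_vel": joint speeds; "joint_efforts": joint torques, N m; "ee_pos": TCP position; "orientation": TCP orientation; "force": force on the tool from outside, world axes, zero at the start; "ft_torque": the same for the moment, N m; "gripper_width": finger opening in mm; "grip_force": force on a finger pad.
Only numpy, scipy, OpenCV 4.12 (cv2) and the standard library are available. Lean on these libraries where they do the work, as an engineer would, in place of code of your own. Each camera call takes 0.05 s, during which the arm holds its last target. There are 200 camera calls.

## Working session

There is one attempt and no reset: what is moved stays moved. The work goes in short steps, Python scripts to look and compute and a tool call to move; the robot and the scene stay as the last step left them, time stands still between calls to the robot, and variables do not carry over. Pictures are saved under pics/ and viewed, at most 10 in all, crops included, and the job is handed in when it is done.

Besides the shell and the picture viewer there is one more tool, called after "Request:" as name(argument=value, ...), one argument or row to a line, values as JSON. servo_tool: Moves the arm, as the interface text tells. Shift numbers are shares of 0.5 m and turn numbers shares of 90 degrees, none past 1 either way. Its arguments: {"type":"object","properties":{"plan":{"type":"array"}},"required":["plan"]}

```bash
mkdir -p pics; cat > h.py <<'E'
import numpy as np, cv2
from station import *
def save(img,n): cv2.imwrite('pics/'+n,cv2.cvtColor(img,cv2.COLOR_RGB2BGR))
def world(name,d,mask):
    m=camera_model(name); v,u=np.nonzero(mask&(d>0)); z=d[v,u]
    P=np.c_[(u-m['cx'])*z/m['fx'],(v-m['cy'])*z/m['fy'],z,np.ones(len(z))]
    return (np.linalg.inv(m['world_to_cam'])@P.T).T[:,:3],u,v
E
python3 - <<'E'
from h import *
s=get_state();print(s['time'],s['ee_pos'],s['orientation'],s['gripper_width'])
ims=[]
for c in ['scene','side','wrist']:
    im,d=camera(c); ims.append(im); np.savez(f'{c}0.npz',im=im,d=d)
    for t in ['low_grip','set_foot','stand']:
        for r in trace(c,t)[:3]:
            P,u,v=world(c,d,r['mask']); print(c,t,r['p'],r['extent'],np.median(P,0).round() if len(P) else '')
save(cv2.resize(np.vstack([np.hstack(ims[:2]),np.hstack([ims[2],ims[2]*0])]),(800,600)),'a.png')
E
```

```text
0.0 [5.74608972e+02 4.28016984e-02 3.01839233e+02] [-2.22045973e+00 -2.22045108e+00  1.71288960e-03] 93.84698604337044
scene low_grip 0.92 [319.3, 251.4, 352.2, 287.7] [714. -56.  75.]
scene set_foot 0.61 [186.9, 194.9, 213.4, 234.4] [498. -53.  72.]
scene stand 0.64 [185.7, 196.4, 352.2, 333.0] [619. -71.  50.]
side low_grip 0.6 [214.7, 141.0, 241.6, 173.2] [705. -44.  75.]
side set_foot 0.77 [343.1, 184.9, 373.2, 226.9] [489. -36.  80.]
side stand 0.89 [215.0, 134.6, 372.7, 266.3] [590. -26.  51.]
wrist low_grip 0.68 [401.2, 222.9, 464.0, 268.5] [707. -43.  79.]
wrist set_foot 0.97 [149.7, 222.6, 203.0, 277.7] [498. -36.  73.]
wrist stand 0.98 [150.9, 86.3, 464.4, 331.9] [594. -27.  49.]
```

View pics/a.png

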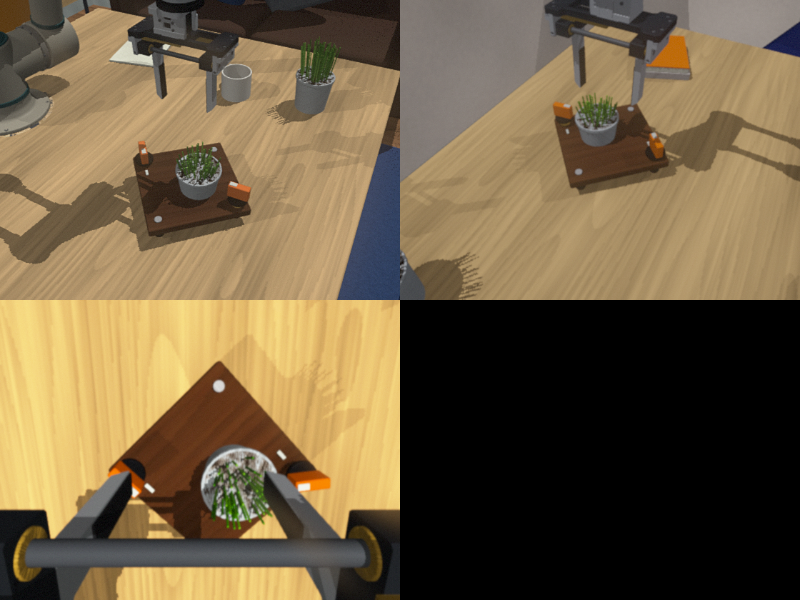

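The leaning foot is the one the networks call low_grip, at about (707,-43). It sits at wrist-view pixel (310,480) with the pot beside it. The mark is at (281,454) and the pointer faces the pot. Next I'll measure the handle angle and the tilt.

```bash
python3 - <<'E'
from h import *
for c in ['scene','side','wrist']:
    f=np.load(c+'0.npz'); im,d=f['im'],f['d']; hsv=cv2.cvtColor(im,cv2.COLOR_RGB2HSV)
    H,S,V=[hsv[...,i].astype(int) for i in range(3)]
    A,u,v=world(c,d,d>0); 
    W=np.full(d.shape+(3,),np.nan); W[v,u]=A
    near=np.isfinite(W[...,0])&(np.abs(W[...,0]-600)<170)&(np.abs(W[...,1]+40)<170)
    # board plane
    b=near&(V<110)&(W[...,2]>30)&(W[...,2]<56)&(np.hypot(W[...,0]-628,W[...,1]+40)>65)
    P=W[b]; k=np.ones(len(P),bool)
    for _ in range(6):
        co=np.linalg.lstsq(np.c_[P[k,:2]-[598,-40],np.ones(k.sum())],P[k,2],rcond=None)[0]
        k=np.abs(np.c_[P[:,:2]-[598,-40],np.ones(len(P))]@co-P[:,2])<2
    print(c,'board',k.sum(),'slope deg',np.degrees(np.arctan(co[:2])).round(2),'z',co[2].round(1), 'rect',cv2.minAreaRect(P[k,:2].astype(np.float32)))
    for n,(x,y) in {'low':(707,-43),'set':(495,-40)}.items():
        o=near&(np.hypot(W[...,0]-x,W[...,1]-y)<45)&(W[...,2]>58)&(W[...,2]<100)&(((H<16)&(S>150)&(V>90))|((S<60)&(V>150)))
        Q=W[o]; zt=np.percentile(Q[:,2],97); T=Q[Q[:,2]>zt-4]
        print('  ',n,len(Q),'ztop',zt.round(1),len(T),'rect top',cv2.minAreaRect(T[:,:2].astype(np.float32)),'all',cv2.minAreaRect(Q[:,:2].astype(np.float32)))
        w=near&(np.hypot(W[...,0]-x,W[...,1]-y)<50)&(S<60)&(V>150)&(W[...,2]>35)
        q=w.astype(np.uint8); nn,l,st,ce=cv2.connectedComponentsWithStats(q)
        for i in range(1,nn):
            if st[i,4]>12: print('     white',st[i,4],ce[i].round(),W[l==i].mean(0).round(1))
f=np.load('wrist0.npz')['im']; g=np.load('scene0.npz')['im']
a=cv2.resize(f[180:300,360:500],(700,600),interpolation=cv2.INTER_CUBIC); save(a,'b.png')
E
```

```text
scene board 6922 slope deg [-3.27  0.13] z 47.9 rect ((600.6472778320312, -48.5391845703125), (198.01925659179688, 199.78872680664062), 43.665443420410156)
   low 653 ztop 94.0 177 rect top ((698.519287109375, -42.659950256347656), (67.58878326416016, 32.7703971862793), 4.328521728515625) all ((699.3042602539062, -45.10029602050781), (69.87969970703125, 32.67536163330078), 0.08577729016542435)
     white 35 [304. 246.] [666.6 -47.7  94.2]
     white 47 [326. 257.] [701.  -51.2  92.5]
   set 288 ztop 98.7 146 rect top ((493.0554504394531, -45.71361541748047), (13.278894424438477, 42.75446701049805), 44.26700973510742) all ((492.654052734375, -46.433570861816406), (14.44841480255127, 43.28742218017578), 44.99715042114258)
     white 30 [201. 211.] [502.  -54.4  97.5]
     white 21 [205. 241.] [513.2 -69.   54.3]
side board 6226 slope deg [-3.27  0.01] z 47.9 rect ((597.029052734375, -45.92425537109375), (198.9742889404297, 199.9577178955078), 43.670494079589844)
   low 474 ztop 92.6 120 rect top ((698.4878540039062, -47.15363311767578), (15.572492599487305, 63.38175582885742), 88.72206
[... 612 characters left out ...]
91.8 277 rect top ((694.3277587890625, -44.88255310058594), (19.523324966430664, 65.13182067871094), 80.2423095703125) all ((696.5411376953125, -45.099666595458984), (19.812387466430664, 69.43384552001953), 80.7561264038086)
     white 89 [394. 216.] [685.4 -25.   42.5]
     white 47 [383. 238.] [663.  -29.8  89.5]
     white 139 [425. 262.] [698.7 -50.4  91.1]
   set 707 ztop 96.7 215 rect top ((491.03204345703125, -44.14865493774414), (13.409635543823242, 41.951820373535156), 42.91239547729492) all ((490.6817626953125, -43.94037628173828), (13.797901153564453, 43.045372009277344), 43.8720588684082)
     white 100 [209. 263.] [510.9 -68.3  52.5]
     white 71 [188. 269.] [504.9 -49.5 108.2]
```

View pics/b.png

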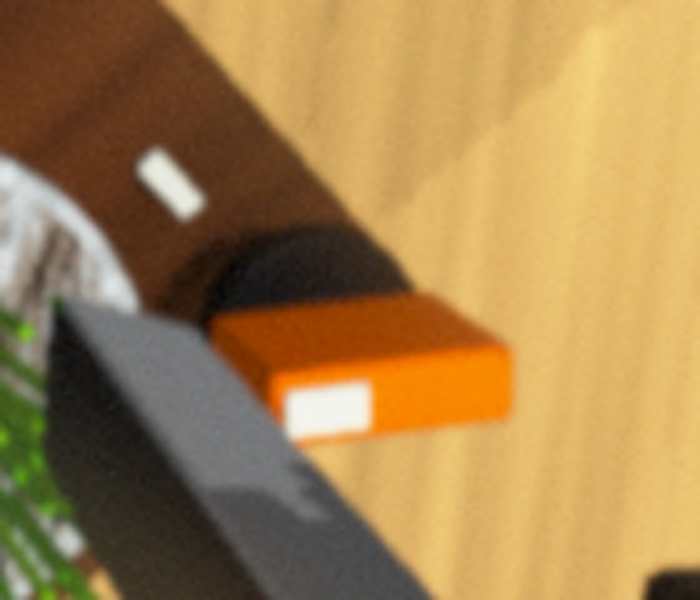

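The close-up shows the handle's top face at about (285..512, 350..440), with the stripe toward the pot. The pointer lies at about 187° and the mark at about 134°. A lean of 3.3° implies about 0.90 rad, or roughly 52° of turn. The grip point is near (710,-49), and should end near (705,-49) once level. I'll move above it, turning anticlockwise first.

Request:
servo_tool(
  plan=[
    {"rot": [0,0,-1],"delta_pos": [-0.098,0.271,0.1],"gripper": 1},
    {"rot": [0,0,-1],"delta_pos": [-0.098,0.271,0.1],"gripper": 1},
    {"rot": [0,0,-1],"delta_pos": [-0.098,0.271,0.1],"gripper": 1},
    {"rot": [0,0,-1],"delta_pos": [-0.098,0.271,0.1],"gripper": 1},
    {"rot": [0,0,-1],"delta_pos": [-0.098,0.271,0.1],"gripper": 1},
    {"rot": [0,0,-1],"delta_pos": [-0.098,0.271,0.1],"gripper": 1},
    {"rot": [0,0,-1],"delta_pos": [-0.098,0.271,0.1],"gripper": 1},
    {"rot": [0,0,-1],"delta_pos": [-0.098,0.271,0.1],"gripper": 1},
    {"rot": [0,0,-1],"delta_pos": [-0.098,0.271,0.1],"gripper": 1},
    {"rot": [0,0,-1],"delta_pos": [-0.098,0.271,0.1],"gripper": 1},
    {"rot": [0,0,-1],"delta_pos": [-0.098,0.271,0.1],"gripper": 1},
    {"rot": [0,0,-1],"delta_pos": [-0.098,0.271,0.1],"gripper": 1},
    {"rot": [0,0,-1],"delta_pos": [-0.098,0.271,0.1],"gripper": 1},
  ],
)

```text
time: 1.9
ee_pos: [710.5, -49.0, 252.6]
orientation: [-0.003, -3.142, -0.0]
force: [-0.3, 0.1, -0.0]
gripper_width: 94.2
grip_force: 0.0
```

```bash
cat > m.py <<'E'
from h import *
import sys
from scipy.spatial.transform import Rotation as Ro
tag=sys.argv[1]; X,Y=710,-49
s=get_state(); print(s['time'],s['ee_pos'].round(1) if hasattr(s['ee_pos'],'round') else s['ee_pos'],Ro.from_rotvec(s['orientation']).as_matrix().round(3).tolist(),np.round(s['force'],1),s['gripper_width'])
out=[]
for c in ['scene','side','wrist']:
    im,d=camera(c); out.append(im); hsv=cv2.cvtColor(im,cv2.COLOR_RGB2HSV); H,S,V=[hsv[...,i].astype(int) for i in range(3)]
    A,u,v=world(c,d,d>0); W=np.full(d.shape+(3,),np.nan); W[v,u]=A
    n=np.hypot(W[...,0]-X,W[...,1]-Y)<27
    w=n&(S<70)&(V>140); o=n&(H<16)&(S>150)&(V>80)
    k=(w|o)&(W[...,2]>60)&(W[...,2]<104)
    Q=W[k]
    if len(Q)<20: print(c,'few');continue
    zt=np.percentile(Q[:,2],90); t=k&(W[...,2]>zt-3.5)
    ys,xs=np.nonzero(t); T=W[t]
    print(c,'ztop',zt.round(1),len(T),[np.round(a,1) for a in cv2.minAreaRect(T[:,:2].astype(np.float32))],'stripe',W[t&w].mean(0).round(1),'px',xs.mean().round(),ys.mean().round())
    hi=np.hypot(W[...,0]-X,W[...,1]-Y); mk=(hi>18)&(hi<48)&(S<70)&(V>140)&(W[...,2]>34)&(W[...,2]<53)
    if mk.sum()>8: print('   mark',mk.sum(),np.median(W[mk],0).round(1))
    b=(np.abs(W[...,0]-600)<170)&(np.abs(W[...,1]+40)<170)&(V<110)&(W[...,2]>30)&(W[...,2]<56)&(np.hypot(W[...,0]-628,W[...,1]+48)>65)&(hi>45)
    P=W[b]
    if len(P)>2000:
        g=np.ones(len(P),bool)
        for _ in range(6):
            M=np.c_[P[:,:2]-[598,-47],np.ones(len(P))]; co=np.linalg.lstsq(M[g],P[g,2],rcond=None)[0]; g=np.abs(M@co-P[:,2])<2
        print('   board',g.sum(),'slope',np.degrees(co[:2]).round(2),[np.round(a,1) for a in cv2.minAreaRect(P[g,:2].astype(np.float32))])
f=lambda i,r:cv2.resize(out[i][r[0]:r[1],r[2]:r[3]],(400,300),interpolation=cv2.INTER_CUBIC)
save(np.vstack([np.hstack([f(0,(180,330,170,370)),f(1,(120,270,200,400))]),np.hstack([f(2,(0,420,0,560)),f(2,(140,350,140,420))])]),tag+'.png')
E
python3 m.py c
```

```text
1.9 [710.5 -49.  252.6] [[-1.0, 0.002, -0.0], [0.002, 1.0, 0.0], [0.0, 0.0, -1.0]] [-0.3  0.1 -0. ] 94.19894441763064
scene ztop 91.4 233 [array([713.3, -51.4]), array([42. , 14.8]), np.float64(11.3)] stripe [702.2 -51.4  92.6] px 336.0 262.0
   board 5770 slope [-3.24  0.13] [array([600.8, -48.7]), array([198.1, 199.5]), np.float64(43.8)]
side ztop 91.0 127 [array([710.6, -48.7]), array([42.2, 14.5]), np.float64(8.3)] stripe [700.5 -50.5  92.3] px 227.0 148.0
   mark 12 [685.9 -25.2  44.4]
   board 6255 slope [-3.27  0.  ] [array([597.4, -46.7]), array([199.2, 201.6]), np.float64(43.8)]
wrist ztop 91.2 564 [array([709.9, -49.4]), array([40.2, 14. ]), np.float64(6.1)] stripe [699.1 -50.5  91. ] px 273.0 209.0
   mark 143 [685.5 -25.2  42.6]
   board 23762 slope [-3.34  0.1 ] [array([630. , -47.7]), array([277.8, 129.7]), np.float64(89.9)]
```

View pics/c.png

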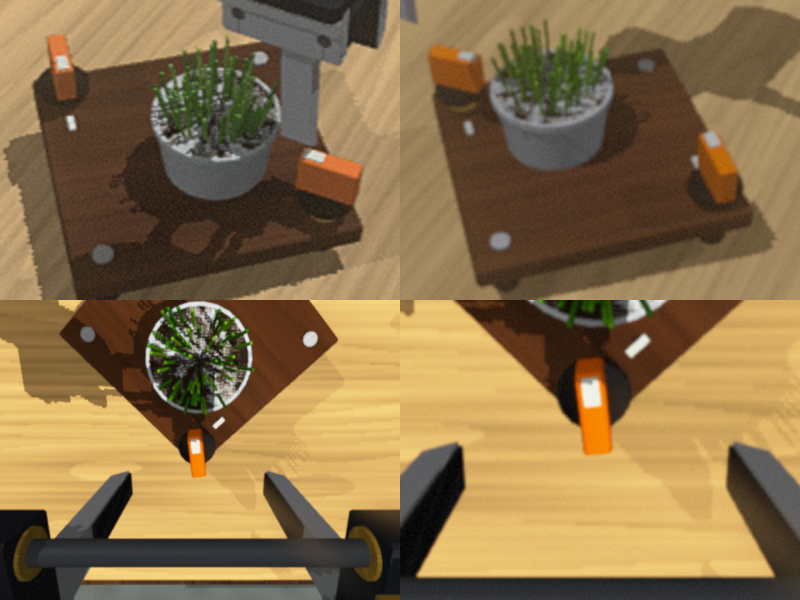

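The handle is centred at (710,-49.3) at about 7.5°. In the lower views the fingers straddle it with room on both sides. Descend and close.

Request:
servo_tool(
  plan=[
    {"rot": [0,0,-0.083],"delta_pos": [0.001,0,0.08],"gripper": 1},
    {"rot": [0,0,-0.083],"delta_pos": [0.001,0,0.15],"gripper": 0.7},
    {"rot": [0,0,-0.083],"delta_pos": [0.001,0,0.18],"gripper": 0.5},
    {"rot": [0,0,-0.083],"delta_pos": [0.001,0,0.18],"gripper": 0.5},
    {"rot": [0,0,-0.083],"delta_pos": [0.001,0,0.18],"gripper": 0.4},
    {"rot": [0,0,-0.083],"delta_pos": [0.001,0,0.18],"gripper": 0.3},
    {"rot": [0,0,-0.083],"delta_pos": [0.001,0,0.18],"gripper": 0.25},
    {"rot": [0,0,-0.083],"delta_pos": [0.001,0,0.18],"gripper": 0.2},
    {"rot": [0,0,-0.083],"delta_pos": [0.001,0,0.18],"gripper": 0.17},
    {"rot": [0,0,-0.083],"delta_pos": [0.001,0,0.18],"gripper": 0.1},
    {"rot": [0,0,-0.083],"delta_pos": [0.001,0,0.18],"gripper": 0.1},
    {"rot": [0,0,-0.083],"delta_pos": [0.001,0,0.18],"gripper": 0.1},
  ],
)

```text
time: 3.25
ee_pos: [710.1, -49.3, 162.8]
orientation: [-0.204, 3.135, -0.001]
force: [-0.1, -1.3, -0.0]
gripper_width: 13.7
grip_force: 29.9
```

Request:
servo_tool(
  plan=[
    {"rot": [0,0,0.05],"delta_pos": [0.001,0,0],"gripper": 0.1},
    {"rot": [0,0,0.1],"delta_pos": [0.002,0,0],"gripper": 0.1},
    {"rot": [0,0,0.15],"delta_pos": [0.003,0,0],"gripper": 0.1},
    {"rot": [0,0,0.2],"delta_pos": [0.0035,0,0],"gripper": 0.1},
    {"rot": [0,0,0.25],"delta_pos": [0.0045,0.0005,0],"gripper": 0.1},
    {"rot": [0,0,0.3],"delta_pos": [0.005,0.001,0],"gripper": 0.1},
    {"rot": [0,0,0.35],"delta_pos": [0.006,0.001,0],"gripper": 0.1},
    {"rot": [0,0,0.4],"delta_pos": [0.0065,0.001,0],"gripper": 0.1},
    {"rot": [0,0,0.45],"delta_pos": [0.0075,0.001,0],"gripper": 0.1},
    {"rot": [0,0,0.5],"delta_pos": [0.008,0.001,0],"gripper": 0.1},
    {"rot": [0,0,0.55],"delta_pos": [0.009,0.001,0],"gripper": 0.1},
    {"rot": [0,0,0.56],"delta_pos": [0.009,0.001,0],"gripper": 0.1},
    {"rot": [0,0,0.56],"delta_pos": [0.009,0.001,0],"gripper": 0.1},
  ],
)

```text
time: 4.55
ee_pos: [706.0, -49.7, 162.9]
orientation: [1.147, 2.923, -0.001]
force: [0.5, -1.1, 0.2]
gripper_width: 13.8
grip_force: 30.0
```

```bash
python3 m.py d
```

```text
4.55 [706.  -49.7 162.9] [[-0.733, 0.68, 0.001], [0.68, 0.733, -0.001], [-0.002, -0.0, -1.0]] [ 0.5 -1.1  0.2] 13.775356144775357
scene ztop 91.6 138 [array([709.5, -51.3]), array([12.9, 39.9]), np.float64(45.8)] stripe [nan nan nan] px 335.0 264.0
   board 5207 slope [-0.17  0.11] [array([594.7, -52.8]), array([187.3, 199.6]), np.float64(43.8)]
side ztop 91.3 85 [array([704.4, -49.2]), array([12.8, 40.6]), np.float64(40.6)] stripe [nan nan nan] px 230.0 148.0
   mark 16 [683.4 -25.6  49.2]
   board 6463 slope [-0.2  -0.03] [array([595.2, -46.8]), array([199.3, 201.7]), np.float64(44.0)]
wrist ztop 90.3 2339 [array([705.6, -48.7]), array([13.9, 41.4]), np.float64(47.2)] stripe [696.9 -40.6  90.3] px 277.0 273.0
   mark 311 [682.4 -25.3  47.3]
   board 14741 slope [-0.29  0.04] [array([621.5, -58.3]), array([176.7, 145.9]), np.float64(43.7)]m.py:17: RuntimeWarning: Mean of empty slice.
  print(c,'ztop',zt.round(1),len(T),[np.round(a,1) for a in cv2.minAreaRect(T[:,:2].astype(np.float32))],'stripe',W[t&w].mean(0).round(1),'px',xs.mean().round(),ys.mean().round())
  ret = um.true_divide(
```

View pics/d.png

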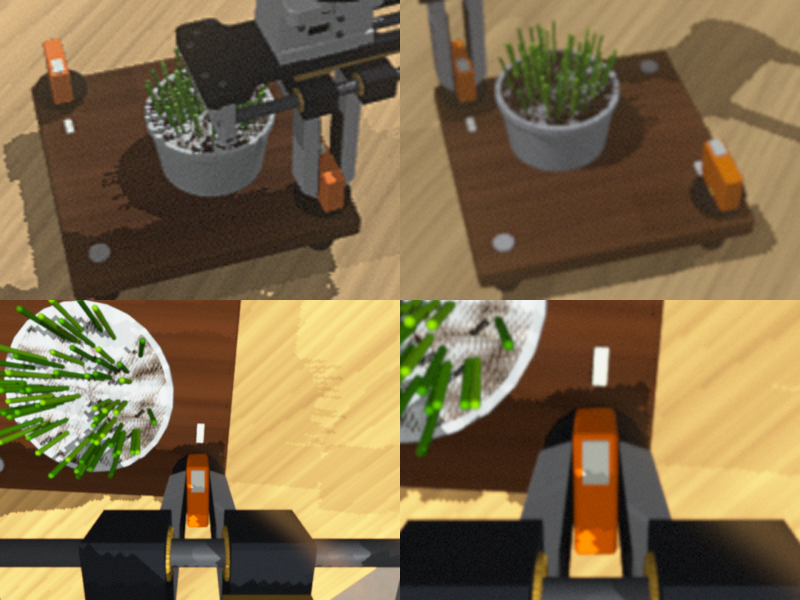

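The stand is now nearly level, with the slope down to 0.2°. The pointer at (197,475) in the lower-left view is about 3° short of the mark at (200,433). I'll add 3°.

Request:
servo_tool(
  plan=[
    {"rot": [0,0,0.015],"delta_pos": [0,0,0],"gripper": 0.1},
    {"rot": [0,0,0.034],"delta_pos": [0.0005,-0.0005,0],"gripper": 0.1},
    {"rot": [0,0,0.034],"delta_pos": [0.0005,-0.0005,0],"gripper": 0.1},
    {"rot": [0,0,0.034],"delta_pos": [0.0005,-0.0005,0],"gripper": 0.1},
    {"rot": [0,0,0.034],"delta_pos": [0.0005,-0.0005,0],"gripper": 0.1},
  ],
)

```text
time: 5.2
ee_pos: [705.5, -49.3, 162.9]
orientation: [1.227, 2.891, -0.0]
force: [2.5, -3.4, 0.8]
gripper_width: 13.9
grip_force: 30.0
```

```bash
python3 m.py e 2>/dev/null
```

```text
5.2 [705.5 -49.3 162.9] [[-0.695, 0.719, 0.001], [0.719, 0.695, -0.0], [-0.001, 0.0, -1.0]] [ 2.5 -3.4  0.8] 13.893178687484678
scene ztop 91.3 144 [array([715.1, -55.7]), array([26.6, 22.4]), np.float64(83.5)] stripe [727.7 -43.8  91.2] px 334.0 265.0
   board 5214 slope [-0.03  0.05] [array([594.6, -52.1]), array([188.2, 200.2]), np.float64(43.9)]
side ztop 91.4 89 [array([704.3, -48.4]), array([12.6, 40.5]), np.float64(38.8)] stripe [nan nan nan] px 230.0 147.0
   mark 16 [683.6 -25.8  48.8]
   board 6509 slope [-0.   -0.06] [array([593.9, -45.7]), array([199.8, 197.8]), np.float64(44.0)]
wrist ztop 90.3 2370 [array([705.5, -48.6]), array([13.9, 42. ]), np.float64(43.9)] stripe [697.2 -40.   90.3] px 277.0 274.0
   mark 317 [682.4 -24.9  47.7]
   board 13386 slope [-0.12  0.03] [array([620.9, -59.4]), array([179.3, 144.8]), np.float64(43.9)]
```

Handle and stand now agree at 43.9°, and the slope is about 0. Release and lift straight up.

Request:
servo_tool(
  plan=[
    {"rot": [0,0,0],"delta_pos": [0,0,0],"gripper": 0.25},
    {"rot": [0,0,0],"delta_pos": [0,0,0],"gripper": 0.35},
    {"rot": [0,0,0],"delta_pos": [0,0,0],"gripper": 0.4},
    {"rot": [0,0,0],"delta_pos": [0,0,0],"gripper": 0.4},
    {"rot": [0,0,0],"delta_pos": [0,0,0],"gripper": 0.4},
    {"rot": [0,0,0],"delta_pos": [0,0,-0.04],"gripper": 0.4},
    {"rot": [0,0,0],"delta_pos": [0,0,-0.1],"gripper": 0.4},
    {"rot": [0,0,0],"delta_pos": [0,0,-0.2],"gripper": 0.4},
    {"rot": [0,0,0],"delta_pos": [0,0,-0.25],"gripper": 0.4},
    {"rot": [0,0,0],"delta_pos": [0,0,-0.25],"gripper": 0.4},
    {"rot": [0,0,0],"delta_pos": [0,0,-0.25],"gripper": 0.4},
  ],
)

```text
time: 6.45
ee_pos: [704.9, -49.0, 287.7]
orientation: [1.227, 2.892, 0.0]
force: [-0.3, -0.9, -0.4]
gripper_width: 37.6
grip_force: 0.0
```

```bash
python3 m.py f 2>/dev/null
```

```text
6.45 [704.9 -49.  287.7] [[-0.695, 0.719, 0.0], [0.719, 0.695, 0.0], [-0.0, 0.0, -1.0]] [-0.3 -0.9 -0.4] 37.56584009736371
scene ztop 91.7 226 [array([708. , -50.8]), array([13.5, 42.4]), np.float64(44.2)] stripe [699.1 -40.7  91.7] px 332.0 261.0
   board 5893 slope [0.01 0.05] [array([598. , -48.3]), array([198.2, 200.4]), np.float64(43.8)]
side ztop 91.7 113 [array([705.1, -48.2]), array([12.9, 40.8]), np.float64(44.1)] stripe [697.1 -40.1  91.7] px 230.0 149.0
   mark 15 [683.6 -24.7  49.8]
   board 6491 slope [-0.02 -0.05] [array([593.9, -45.3]), array([199.2, 199.3]), np.float64(43.9)]
wrist ztop 90.6 350 [array([704.9, -48.1]), array([13.7, 39.5]), np.float64(43.7)] stripe [697.1 -40.   90.1] px 277.0 197.0
   mark 131 [682.3 -25.3  47.3]
   board 21331 slope [-0.12  0.04] [array([602.5, -54.5]), array([198. , 177.7]), np.float64(43.9)]
```

View pics/f.png

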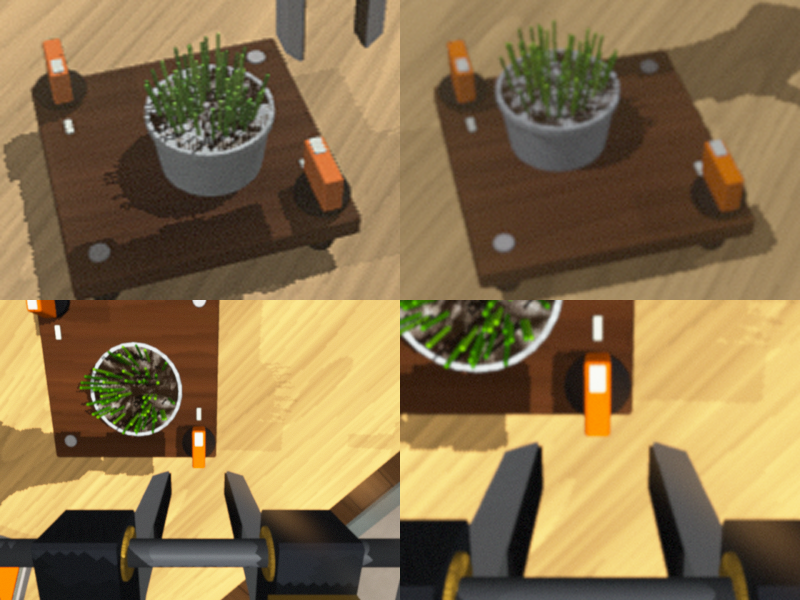

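The pointer at (598,380) lines up with its mark at (598,328). The stand is level and the gripper is clear, so I'll hand the job in.

```bash
python3 -c "from station import *; print(close_job())"
```

```text
the job is handed in; nothing more can be done
None
```

The short foot is turned about 53° clockwise, so its pointer is on its mark to within about a degree; the stand measures level, the other foot was left untouched, the gripper is clear, and the job is handed in.

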